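# Rake breadsticks into the grooves of a serving board

### The arm

A 6-joint arm with a two-finger parallel gripper is mounted at the origin on a cart in front of the work surface, level with it; the furniture and walls round the work are solid. World frame = base frame: x ahead of the robot, y to its left, z up, the work surface at z = 0. Lengths are in m, angles in degrees, forces in N, time in s.
With the tool pointing down it reaches from about 0.375 to 0.9 m from the base axis. Payload 3.1 kg.
Tool frame: the origin (TCP) lies between the finger pads; the fingertips stand 11 mm ahead of it and the grasp point (between the pads) lies 8 mm behind it; z points along the fingers, y is the line along which they close (so a half turn about z gives the same grasp; the last joint's range is limited). The gripper opens to 87 mm and grips with 3 to 60 N. Pads are 19 mm wide; open, the fingers measure 117 mm over their backs; the gripper's body (75 mm by 190 mm) begins 51 mm behind the grasp point.
Start: joints at [60.189, 30.224, 82.088, -0, 67.689, -10.227], TCP at [0.209, 0.589, 0.234] pointing down, gripper open.
Joint ranges: [-176.69, 176.69], [-43.24, 126.21], [12.49, 139.97], [-82, 262], [0, 151.66], [-163.58, 163.58]. Speed limits (degrees/s): [159.86, 159.86, 180, 180, 180, 180].

### API

Orientations are given as a 3x3 rotation matrix whose columns are the frame's x, y, z axes.
In Python, from rig import bot gives the robot as it stands.
- The arm moves only by the tool apply_moves, never from a script. Its argument "steps" is a list that holds one entry, the list of rows, each a list of 7 numbers: the shift along the tool's x, y, z in cm, then the turn, a rotation vector about the tool's x, y, z in degrees, then the gripper command: -1 is shut, 1 is fully open, values between are in proportion. In form: [[[dx, dy, dz, rx, ry, rz, jaw], ...]]. A call has 1 to 20 rows; each row is the pose to reach, as a shift and turn from the pose commanded when the call began, along the tool's axes at that moment; what a row does not reach only later rows make up. A row lasts 1/8 s, in which the tool goes at most 62.5 mm and 10.7 degrees, less where a joint would pass 70% of its speed; a pose out of reach is approached as far as the arm can. A call with a gripper value outside its range is refused whole. The fingers move at their own pace and stop on an object; the grip force is fixed at half the most. Time passes only in rows, so rows that repeat a pose let the fingers close. It gives the time, the measured TCP pose, the force, the opening and the grip force at its end, in the units of the state.
- bot.read_state(): the state, without advancing time (a new reading comes with each control period).
- bot.capture(name): name is "scene" or "top"; returns the picture (480x640x3 uint8, blue, green, red); there is no depth.
- bot.camera_model(name): a dict with "intrinsics" (3x3 intrinsics, pixels), "R" (3x3) and "t" (3): a world point X has camera coordinates R X + t. Camera axes: x right, y down, z forward; pixel columns grow to the right and rows downward; lengths in m; the calibration is good to about 2 mm. A picture is of the moment at which its call begins. camera_model takes no time and is no camera call.
- bot.hand_in(): hands the job in; it is judged then, once.
The state is a dict: "time_s": time; "joint_positions": joint angles; "qvel": joint speeds; "tau": joint torques, N m; "position": TCP position; "tcp_rot": TCP orientation; "force": force on the tool from outside, world axes, zero at the start; "moment": the same for the moment, N m; "opening": opening from 0.0 (shut) to 1.0 (fully open); "grasp_force": force on a finger pad.
Only numpy, scipy, OpenCV 4.12 (cv2) and the standard library are available. Lean on these libraries where they do the work, as an engineer would, in place of code of your own. Each camera call takes 0.05 s, during which the arm holds its last target. There are 200 camera calls.

### The job

Take the wooden rake by its handle, set it down gently on the bare end of the breadstick board behind the scattered sticks, and, keeping its teeth lightly on the wood all the way, down through the worn hollow and up again, so that no stick is ridden over, draw the sticks along to the fence until every one has dropped into a groove of its own. The sticks are brittle: do not shove hard and do not touch them with the fingers. Then stand the rake upright on the worktop, clear of the board, and let go; leave the things around where they are.

Things in the scene. Friction and masses are not known exactly. Their poses are not given: they have to be found in the camera images.
- board: Oblong wooden breadstick board, 372 x 168 mm, fixed, on feet whose height differs from start to start. Origin: its centre, 34 mm below the top surface. x runs along it from the bare open end (-186 mm) to the fence (inner face 173 mm), y across, z up. Smooth from x = -186 to 75 mm, then grooves. Rails 8 mm above the top run along both sides, 150 mm apart inside. Stiff wood.
- board_start (a point): Point on the board's top surface, on its midline, in the bare strip behind the sticks where the rake is set down (board x = -160 mm). Board's axes. The bare strip is level with the ribs by the fence, but years of raking have worn the smooth part between them (board x = -130 to 70 mm) into a shallow, gently sloping hollow a few millimetres deep, alike over its whole width. A few newtons keep the rake on the wood.
- board_grooves (a point): Point on the top surface in the middle of the grooved part (board x = 118 mm). Five straight grooves run along y, centres at board x = 82, 100, 118, 136, 154 mm, each 14 mm wide and 10.5 mm deep, so a stick in one lies just below the top; 4 mm ribs between them, level with the smooth part, cut by a 24 mm thumb trough in the middle. The fence stands 12 mm above the top.
- rake_grip (a point): Wooden hand rake standing on its teeth, 130 to 210 g. This point: middle of the dark handle (20 mm thick along its x, 34 mm wide along y, from 30 to 92 mm above the underside), 66 mm above the underside of the teeth; take it across the 20 mm thickness. x is the raking direction (either way round), z up.
- rake_foot (a point): Centre of the underside of the same rake's teeth, axes as for the grip. The foot is 26 mm (x) by 130 mm (y): a bar, its top 30 mm above the underside, with seven teeth 12 mm wide and 14 mm long, gaps 8 mm.
- stick_1: Breadstick, a brittle brown rod 10 mm in diameter and 120 mm long, 10 to 20 g; origin at its centre, its y along the rod. Lies on the smooth part of the board at the start, slanted up to 18 degrees either way; rolls stiffly.
- stick_2: Breadstick, a brittle brown rod 10 mm in diameter and 120 mm long, 10 to 20 g; origin at its centre, its y along the rod. Lies on the smooth part of the board at the start, slanted up to 18 degrees either way; rolls stiffly.
- stick_3: Breadstick, a brittle brown rod 10 mm in diameter and 120 mm long, 10 to 20 g; origin at its centre, its y along the rod. Lies on the smooth part of the board at the start, slanted up to 18 degrees either way; rolls stiffly.
- stick_4: Breadstick, a brittle brown rod 10 mm in diameter and 120 mm long, 10 to 20 g; origin at its centre, its y along the rod. Lies on the smooth part of the board at the start, slanted up to 18 degrees either way; rolls stiffly.
- dip_bowl: Ribbed amber glass bowl, 125 mm across, 59 mm high, a bystander; origin at the centre of its underside.
- olive_oil: Dark glass oil bottle, 65 mm across, 304 mm high, a bystander; origin at the centre of its underside.
- salt: Glass salt shaker, 44 mm across, 90 mm high, a bystander; origin at the centre of its underside.
There are look-alikes about, which are no part of the job. What is shaped like the stick_1 but blue is not meant.

How it is judged:
By the outcome, as a careful person would: the job done as asked, in the order asked, and still so for the second after the job is handed in, with the robot touching nothing.
It also fails if it takes over 72 s, if anything falls off the work surface, if the arm or the gripper's body presses on something with over 40 N, if the wrist force passes 120 N, or if a joint passes its speed limit or range.

## Working session

There is one attempt and no reset: what is moved stays moved. The work goes in short steps, Python scripts to look and compute and a tool call to move; the robot and the scene stay as the last step left them, time stands still between calls to the robot, and variables do not carry over. Pictures are saved under pics/ and viewed, at most 10 in all, crops included, and the job is handed in when it is done.

Besides the shell and the picture viewer there is one more tool, called by a JSON object that holds its "api" and its "payload". apply_moves: Moves the arm, as the interface text tells. Its arguments: {"type":"object","properties":{"steps":{"type":"array","items":{"type":"array","items":{"type":"array","items":{"type":"number"}}}}},"required":["steps"]}

```bash
mkdir -p pics; python3 - <<'E'
from rig import bot
import cv2,numpy as np
for n in("scene","top"):
    cv2.imwrite(f"pics/{n}0.png",bot.capture(n)); m=bot.camera_model(n)
    print(n,np.round(m["intrinsics"],1).tolist(),np.round(m["R"],3).tolist(),np.round(m["t"],3).tolist())
s=bot.read_state();print(s)
E
```

```text
scene [[478.5, 0.0, 324.5], [0.0, 478.5, 234.7], [0.0, 0.0, 1.0]] [[0.727, -0.687, -0.013], [-0.377, -0.384, -0.843], [0.574, 0.617, -0.538]] [-0.421, 0.287, 0.759]
top [[601.5, 0.0, 317.0], [0.0, 601.5, 233.2], [0.0, 0.0, 1.0]] [[0.383, -0.924, 0.003], [-0.804, -0.335, -0.491], [0.455, 0.186, -0.871]] [-0.203, 0.49, 1.481]
{'time_s': 0.1, 'joint_positions': array([ 6.01876386e+01,  3.02744820e+01,  8.21477906e+01,  4.03323306e-05,
        6.76911799e+01, -1.02277297e+01]), 'qvel': array([-0.02140526, -0.11517455, -0.21965977,  0.07451228, -0.03237924,
       -0.04929755]), 'tau': array([-4.40433869e-04, -4.40988994e+01, -1.77151376e+01,  6.34577125e-02,
        5.33505587e-02, -5.68507085e-05]), 'position': array([0.20915481, 0.58829027, 0.23266741]), 'tcp_rot': array([[-9.42147133e-01,  3.35198165e-01, -9.85003597e-04],
       [ 3.35199427e-01,  9.42145633e-01, -1.71774320e-03],
       [ 3.52232468e-04, -1.94853947e-03, -9.99998040e-01]]), 'force': array([-0.05329837, -0.94762541, -0.71942267]), 'moment': array([ 0.00427611,  0.0003837 , -0.00616498]), 'grasp_force': 0.0, 'opening': 0.996630049207171}
```

View pics/scene0.png

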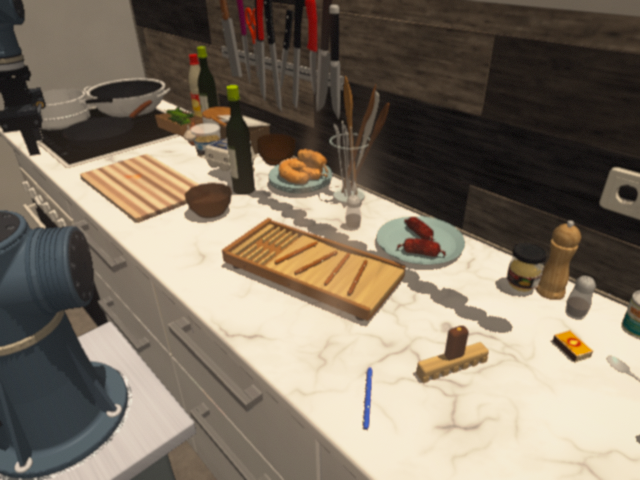

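View pics/top0.png

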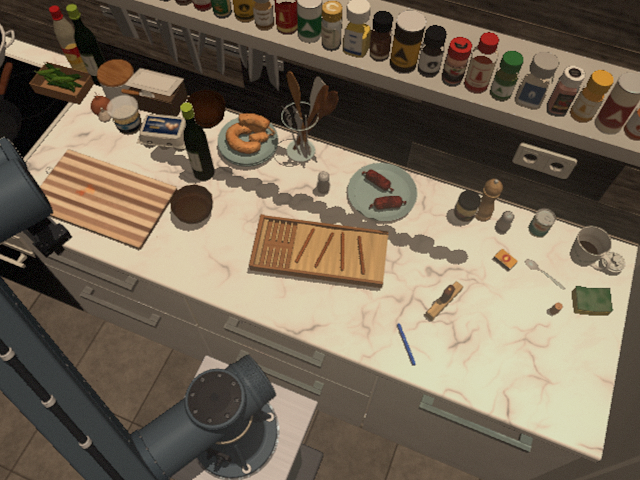

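The scene view shows the board around (313,265), with the grooves at its left end, and four brown sticks at x≈295–358. The rake is at (455,352) and the blue stick at (368,397). In the top view the board is at (320,250), the rake at (443,300) and the blue stick at (405,343).

Possible mix-ups:
- **Sticks:** brown sticks at top (303,245), (323,250), (343,253), (362,255), against the blue rod at (405,343). I choose the brown ones.
- **Board:** striped board at top (107,197), against the breadstick board at (320,250). I choose the latter.
- **Rake:** only one, at (443,300). The spatulas in the jar at (310,100) are not it.

Next, a close crop to check these choices.

```bash
python3 - <<'E'
import cv2,numpy as np
a=cv2.imread("pics/top0.png")[205:330,240:480]; b=cv2.imread("pics/scene0.png")[215:385,215:500]
a=cv2.resize(a,(720,375),interpolation=cv2.INTER_CUBIC)
cv2.imwrite("pics/c1.png",a)
b=cv2.resize(b,None,fx=2.8,fy=2.8,interpolation=cv2.INTER_CUBIC); cv2.imwrite("pics/c2.png",b); print(b.shape)
E
```

```text
(476, 798, 3)
```

View pics/c1.png

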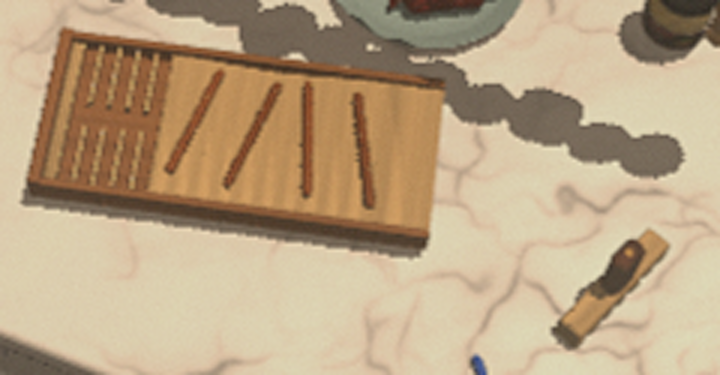

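View pics/c2.png

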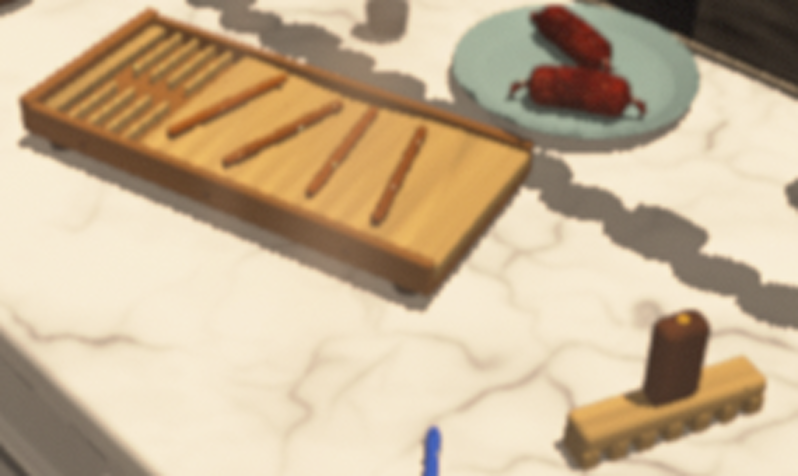

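Both crops confirm the choice: brown sticks on the board, and the rake standing to its right. The fence is at the left end and the bare strip at the right. Now I'll triangulate the board corners and the rake.

```bash
cat > h.py <<'E'
import numpy as np, cv2
from rig import bot
M={n:bot.camera_model(n) for n in("scene","top")}
def ray(n,p):
    m=M[n];d=np.array(m["R"]).T@np.linalg.inv(m["intrinsics"])@np.array([*p,1.]);o=-np.array(m["R"]).T@m["t"];return o,d/np.linalg.norm(d)
def onz(n,p,z): o,d=ray(n,p);return o+d*(z-o[2])/d[2]
def tri(pt,ps):
    A=np.zeros((3,3));b=np.zeros(3);R=[ray("top",pt),ray("scene",ps)]
    for o,d in R: P=np.eye(3)-np.outer(d,d);A+=P;b+=P@o
    x=np.linalg.solve(A,b);return x,[round(1000*float(np.linalg.norm((np.eye(3)-np.outer(d,d))@(x-o))),1) for o,d in R]
c1=lambda u,v:((u+.5)/3+239.5,(v+.5)/3+204.5)
c2=lambda u,v:((u+.5)/2.8+214.5,(v+.5)/2.8+214.5)
E
python3 - <<'E'
from h import *
np.set_printoptions(precision=4,suppress=True)
P={}
for k,a,b in [("FL",(65,29),(150,10)),("NL",(30,183),(24,101)),("NR",(428,234),(435,264)),("FR",(444,80),(531,148)),("hand",(631,247),(684,318))]:
    P[k],e=tri(c1(*a),c2(*b));print(k,P[k],e)
for a,b in(("FL","NL"),("FR","NR"),("FL","FR"),("NL","NR")):
    d=(P[a]-P[b]);print(a,b,np.linalg.norm(d),np.degrees(np.arctan2(d[1],d[0])))
for z in(.03,):
  for q in[(568,412),(583,436),(748,358),(765,380)]:print("sc",onz("scene",c2(*q),z))
  for q in[(650,230),(670,240),(553,325),(576,337)]:print("tp",onz("top",c1(*q),z))
for nm,L in(("scene",None),("top",None)):
  im=cv2.imread(f"pics/{nm}0.png");hsv=cv2.cvtColor(im,cv2.COLOR_BGR2HSV)
  r=(slice(340,385),slice(405,500)) if nm=="scene" else (slice(275,325),slice(415,475))
  m=cv2.inRange(hsv,(8,110,60),(28,255,255));mm=np.zeros_like(m);mm[r]=m[r]
  c=max(cv2.findContours(mm,0,1)[0],key=cv2.contourArea);print(nm,cv2.minAreaRect(c),cv2.boxPoints(cv2.minAreaRect(c)).tolist())
E
```

```text
FL [0.568  0.189  0.0489] [0.3, 0.3]
NL [0.4091 0.1488 0.0471] [1.6, 1.6]
NR [ 0.5014 -0.2051  0.0444] [1.1, 1.1]
FR [ 0.6594 -0.1639  0.0385] [1.5, 1.5]
hand [ 0.5324 -0.3742  0.0919] [1.9, 1.9]
FL NL 0.16395018804546782 14.201913901194239
FR NR 0.16339935260149469 14.633989078862365
FL FR 0.3646893976666191 104.51611377378276
NL NR 0.36578772093791995 104.61738943362079
sc [ 0.4735 -0.3396  0.03  ]
sc [ 0.4649 -0.3572  0.03  ]
sc [ 0.5902 -0.3906  0.03  ]
sc [ 0.5812 -0.4078  0.03  ]
tp [ 0.5889 -0.3899  0.03  ]
tp [ 0.5862 -0.4096  0.03  ]
tp [ 0.466 -0.336  0.03 ]
tp [ 0.4629 -0.3582  0.03  ]
scene ((450.45660400390625, 355.988525390625), (31.198511123657227, 73.67630004882812), 71.1139144897461) [[410.5523986816406, 353.1531066894531], [480.2622375488281, 329.3050231933594], [490.3608093261719, 358.8239440917969], [420.6509704589844, 382.6720275878906]]
top ((444.1221618652344, 298.7420654296875), (10.829822540283203, 43.19895935058594), 43.7811279296875) [[425.2678527832031, 310.59002685546875], [455.1574401855469, 279.40087890625], [462.9764709472656, 286.89410400390625], [433.0868835449219, 318.083251953125]]
```

```bash
cat >> h.py <<'E'
from scipy.spatial.transform import Rotation as Ro
def go(P,yang=None):
    s=bot.read_state();R=s["tcp_rot"];d=R.T@(np.array(P)-s["position"])*100
    out=[np.round(d,2).tolist()]
    if yang is not None:
        a=np.radians(yang);y=np.array([np.cos(a),np.sin(a),0]);z=np.array([0,0,-1.]);T=np.c_[np.cross(y,z),y,z]
        out.append(np.round(Ro.from_matrix(R.T@T).as_rotvec(degrees=True),2).tolist())
    return out
E
python3 - <<'E'
from h import *
np.set_printoptions(precision=3,suppress=True)
print("bottle",onz("top",(203,178),0),onz("scene",(242,190),0),"bowl",onz("top",(192,215),0.02),"salt",onz("top",(323,190),0))
print(go((.40,.22,.25),70),go((.529,-.374,.15),66.7))
E
```

```text
bottle [0.643 0.426 0.   ] [0.661 0.443 0.   ] bowl [0.503 0.385 0.02 ] salt [0.744 0.068 0.   ]
[[-30.32, -28.3, -1.69], [-0.11, -0.02, 0.42]] [[-62.39, -79.92, 8.4], [-0.11, -0.02, 3.72]]
```

{"api": "apply_moves", "payload": {"steps": [[[-15, -14, -1, 0, 0, 0, 1], [-30, -28, -1.5, 0, 0, 0, 1], [-30, -28, -1.5, 0, 0, 0, 1], [-30, -28, -1.5, 0, 0, 0, 1], [-30, -28, -1.5, 0, 0, 0, 1], [-30, -28, -1.5, 0, 0, 0, 1], [-30, -28, -1.5, 0, 0, 0, 1], [-62.4, -79.9, 6, 0, 0, 3.7, 1], [-62.4, -79.9, 6, 0, 0, 3.7, 1], [-62.4, -79.9, 6, 0, 0, 3.7, 1], [-62.4, -79.9, 6, 0, 0, 3.7, 1], [-62.4, -79.9, 6, 0, 0, 3.7, 1], [-62.4, -79.9, 6, 0, 0, 3.7, 1], [-62.4, -79.9, 6, 0, 0, 3.7, 1], [-62.4, -79.9, 6, 0, 0, 3.7, 1], [-62.4, -79.9, 6, 0, 0, 3.7, 1], [-62.4, -79.9, 6, 0, 0, 3.7, 1], [-62.4, -79.9, 6, 0, 0, 3.7, 1], [-62.4, -79.9, 6, 0, 0, 3.7, 1]]]}}

```text
time_s: 2.48
position: [0.5287, -0.3721, 0.1727]
tcp_rot: [[-0.918, 0.396, -0.002], [0.396, 0.918, 0.002], [0.003, 0.001, -1.0]]
force: [0.3, 0.2, 0.3]
opening: 1.001
grasp_force: 0.0
```

```bash
python3 - <<'E'
from h import *
a=bot.capture("scene")[270:400,390:520];b=bot.capture("top")[230:340,390:500]
a=cv2.resize(a,(400,400),interpolation=2);b=cv2.resize(b,(400,400),interpolation=2)
cv2.imwrite("pics/g1.png",np.hstack([a,b]))
s=bot.read_state();print(s["position"],np.round(s["tcp_rot"],3),s["force"],go((.529,-.374,.058),66.7))
E
```

```text
[ 0.52910332 -0.37122156  0.17336425] [[-0.919  0.394 -0.001]
 [ 0.394  0.919  0.002]
 [ 0.002  0.001 -1.   ]] [ 0.55025803 -0.36418599 -0.21796877] [[-0.12, -0.27, 11.54], [0.06, -0.1, 0.08]]
```

View pics/g1.png

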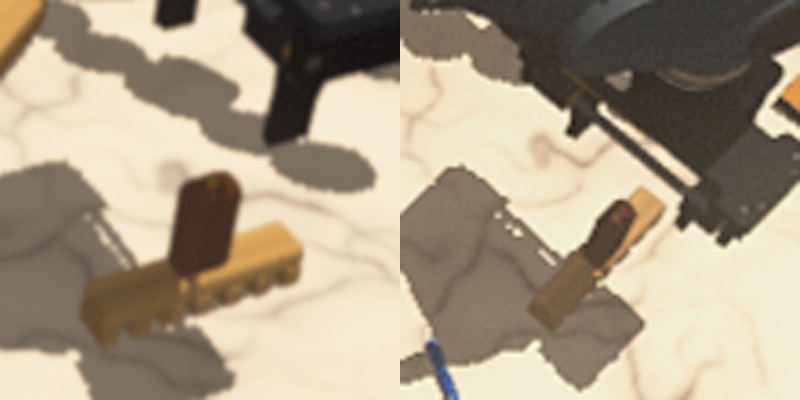

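The open fingers at top-view crop (580,125) and (700,220) hang on either side of the handle at (610,230), lined up with its thickness. I'll lower and grip.

{"api": "apply_moves", "payload": {"steps": [[[-0.1, -0.3, 4, 0, 0, 0, 1], [-0.1, -0.3, 8, 0, 0, 0, 1], [-0.1, -0.3, 10.5, 0, 0, 0, 1], [-0.1, -0.3, 11.5, 0, 0, 0, 1], [-0.1, -0.3, 11.5, 0, 0, 0, 1], [-0.1, -0.3, 11.5, 0, 0, 0, -1], [-0.1, -0.3, 11.5, 0, 0, 0, -1], [-0.1, -0.3, 11.5, 0, 0, 0, -1], [-0.1, -0.3, 11.5, 0, 0, 0, -1], [-0.1, -0.3, 11.5, 0, 0, 0, -1], [-0.1, -0.3, 11.5, 0, 0, 0, -1], [-0.1, -0.3, 11.5, 0, 0, 0, -1]]]}}

```text
time_s: 4.08
position: [0.5292, -0.3763, 0.0585]
tcp_rot: [[-0.919, 0.395, -0.0], [0.395, 0.919, 0.0], [0.0, 0.0, -1.0]]
force: [0.1, -1.0, 0.4]
opening: 0.286
grasp_force: 0.0
```

{"api": "apply_moves", "payload": {"steps": [[[0, 0, 0, 0, 0, 0, -1], [0, 0, 0, 0, 0, 0, -1], [0, 0, 0, 0, 0, 0, -1], [0, 0, 0, 0, 0, 0, -1]]]}}

```text
time_s: 4.58
position: [0.5292, -0.3762, 0.0585]
tcp_rot: [[-0.919, 0.395, -0.0], [0.395, 0.919, 0.0], [0.0, 0.0, -1.0]]
force: [0.6, 0.1, -0.6]
opening: 0.229
grasp_force: 30.0
```

```bash
python3 - <<'E'
from h import *
s=bot.read_state();print(s["position"],s["force"],s["opening"],s["grasp_force"])
C=np.array([.5345,-.0078]);X=np.array([-.2516,.9678])
p=C-.160*X;print(p,go((*p,.15),104.57))
E
```

```text
[ 0.52924955 -0.37619804  0.05845526] [ 0.64465814  0.10364186 -0.61953102] 0.22940356969324868 29.982797345146537
[ 0.574756 -0.162648] [[4.26, 21.42, -9.15], [0.01, -0.01, -37.85]]
```

{"api": "apply_moves", "payload": {"steps": [[[0, 0, -3, 0, 0, 0, -1], [0, 0, -7, 0, 0, 0, -1], [0, 0, -9.2, 0, 0, 0, -1], [1, 4, -9.2, 0, 0, -9, -1], [2, 9, -9.2, 0, 0, -18, -1], [3, 14, -9.2, 0, 0, -27, -1], [4, 18, -9.2, 0, 0, -34, -1], [4.3, 20.5, -9.2, 0, 0, -37.9, -1], [4.3, 21.4, -9.2, 0, 0, -37.9, -1], [4.3, 21.4, -9.2, 0, 0, -37.9, -1], [4.3, 21.4, -9.2, 0, 0, -37.9, -1], [4.3, 21.4, -9.2, 0, 0, -37.9, -1]]]}}

```text
time_s: 6.08
position: [0.5742, -0.1639, 0.1505]
tcp_rot: [[-0.968, -0.251, -0.0], [-0.251, 0.968, -0.0], [0.0, -0.0, -1.0]]
force: [-0.4, 1.0, -0.4]
opening: 0.227
grasp_force: 30.0
```

```bash
python3 - <<'E'
from h import *
a=bot.capture("scene")[160:340,220:490];b=bot.capture("top")[170:320,240:465]
a=cv2.resize(a,(600,400),interpolation=2)[:, :400+200];b=cv2.resize(b,(600,400),interpolation=2)
cv2.imwrite("pics/p1.png",np.vstack([cv2.resize(a,(450,300)),cv2.resize(b,(450,300))]))
s=bot.read_state();print(s["position"],s["force"],np.round(s["tcp_rot"],4).tolist())
E
```

```text
[ 0.57418659 -0.16354262  0.15050093] [-0.06466996  0.31379558 -2.16252961] [[-0.968, -0.251, -0.0], [-0.251, 0.968, -0.0001], [0.0001, -0.0001, -1.0]]
```

View pics/p1.png

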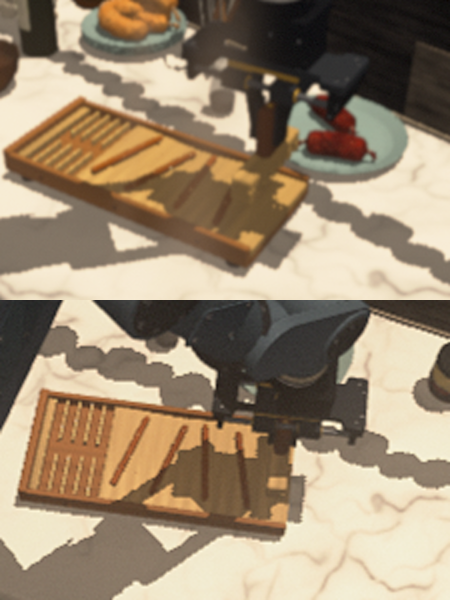

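The rake is held over the bare end, right of the last stick. I'll lower to just above the rails and check its sideways clearance.

{"api": "apply_moves", "payload": {"steps": [[[0, 0.1, 2, 0, 0, 0, -1], [0, 0.1, 3.5, 0, 0, 0, -1], [0, 0.1, 4.2, 0, 0, 0, -1], [0, 0.1, 4.2, 0, 0, 0, -1]]]}}

```text
time_s: 6.68
position: [0.5738, -0.1617, 0.1079]
tcp_rot: [[-0.968, -0.252, -0.001], [-0.252, 0.968, 0.001], [0.001, 0.001, -1.0]]
force: [-1.1, -0.4, -1.1]
opening: 0.226
grasp_force: 30.0
```

```bash
python3 - <<'E'
from h import *
a=bot.capture("scene")[220:330,310:430];b=bot.capture("top")[215:305,335:425]
a=cv2.resize(a,(436,400),interpolation=2);b=cv2.resize(b,(360,360),interpolation=2)
b=cv2.copyMakeBorder(b,0,40,0,0,0)
v=np.hstack([a,b]);v=np.clip(v.astype(float)*1.3,0,255).astype(np.uint8)
cv2.imwrite("pics/p2.png",v)
s=bot.read_state();print(s["position"],s["force"])
E
```

```text
[ 0.57447898 -0.16190629  0.10885926] [-0.86905548 -0.10824461 -0.65643053]
```

View pics/p2.png

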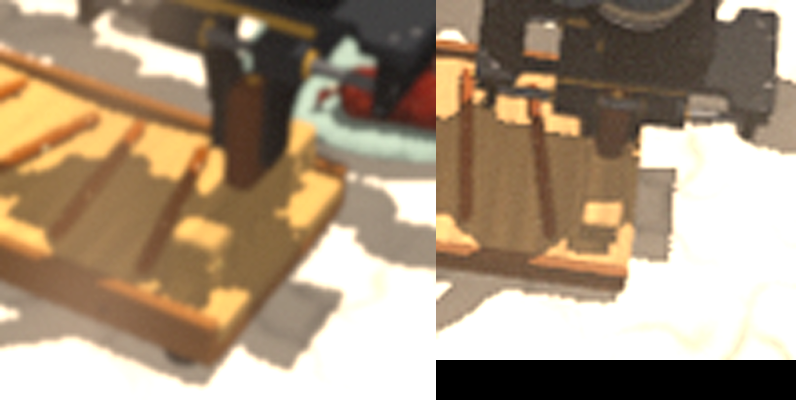

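```bash
python3 - <<'E'
from h import *
C=np.array([.5345,-.0078]);X=np.array([-.2516,.9678]);Y=np.array([-.9678,-.2516])
f=lambda p:np.round(1000*np.array([(p[:2]-C)@X,(p[:2]-C)@Y]),1)
print("tcp",f(np.array([.5745,-.1619])))
for x,y in[(583,223),(620,224)]:
    print(f(onz("top",(335+(x-436+.5)/4-.5,215+(y+.5)/4-.5),.080)))
s=3.636
for x,y in[(175,237),(222,247)]: print("sc",f(onz("scene",(310+(x+.5)/s-.5,220+(y+.5)/s-.5),.080)))
for x,y in[(545,238),(543,115)]: print("stick4",f(onz("top",(335+(x-436+.5)/4-.5,215+(y+.5)/4-.5),.040)))
E
```

```text
tcp [-1.592e+02  1.000e-01]
[-147.7   67.5]
[-172.3   64.8]
sc [-149.5   68.6]
sc [-174.1   63.3]
stick4 [-124.4   62.7]
stick4 [-113.2  -32.6]
```

The rake's near end sits at board y≈66 mm, against an ideal 65, so it is centred. The front edge is at x≈-147, clear of the nearest stick. Lowering gently.

{"api": "apply_moves", "payload": {"steps": [[[0, 0, 0.6, 0, 0, 0, -1], [0, 0, 1.1, 0, 0, 0, -1], [0, 0, 1.2, 0, 0, 0, -1], [0, 0, 1.25, 0, 0, 0, -1], [0, 0, 1.3, 0, 0, 0, -1], [0, 0, 1.3, 0, 0, 0, -1]]]}}

```text
time_s: 7.52
position: [0.5742, -0.1617, 0.0956]
tcp_rot: [[-0.968, -0.252, 0.0], [-0.252, 0.968, -0.0], [-0.0, -0.0, -1.0]]
force: [0.2, -0.1, -2.1]
opening: 0.229
grasp_force: 30.0
```

{"api": "apply_moves", "payload": {"steps": [[[0, 0, 0.05, 0, 0, 0, -1], [0, 0, 0.1, 0, 0, 0, -1], [0, 0, 0.1, 0, 0, 0, -1]]]}}

```text
time_s: 7.9
position: [0.5742, -0.1617, 0.0946]
tcp_rot: [[-0.968, -0.252, 0.0], [-0.252, 0.968, -0.0], [-0.0, -0.0, -1.0]]
force: [0.1, -0.8, 0.4]
opening: 0.226
grasp_force: 30.0
```

{"api": "apply_moves", "payload": {"steps": [[[0, 0, 0.05, 0, 0, 0, -1], [0, 0, 0.1, 0, 0, 0, -1], [0, 0, 0.1, 0, 0, 0, -1]]]}}

```text
time_s: 8.28
position: [0.5742, -0.1618, 0.0946]
tcp_rot: [[-0.968, -0.252, 0.0], [-0.252, 0.968, -0.0], [-0.0, -0.0, -1.0]]
force: [-1.7, 0.5, 6.0]
opening: 0.226
grasp_force: 30.0
```

In contact at TCP z≈0.0946 with about 7 N. I'll rake in short strokes, trimming height by the force.

{"api": "apply_moves", "payload": {"steps": [[[0, 0.3, -0.03, 0, 0, 0, -1], [0, 0.6, -0.03, 0, 0, 0, -1], [0, 0.9, -0.03, 0, 0, 0, -1], [0, 1.2, -0.03, 0, 0, 0, -1], [0, 1.2, -0.03, 0, 0, 0, -1]]]}}

```text
time_s: 8.9
position: [0.5719, -0.1502, 0.0946]
tcp_rot: [[-0.968, -0.253, 0.002], [-0.253, 0.968, -0.001], [-0.002, -0.001, -1.0]]
force: [0.0, -0.9, 5.9]
opening: 0.229
grasp_force: 30.0
```

{"api": "apply_moves", "payload": {"steps": [[[0, 0.3, 0, 0, 0, 0, -1], [0, 0.6, 0.01, 0, 0, 0, -1], [0, 0.9, 0.02, 0, 0, 0, -1], [0, 0.9, 0.02, 0, 0, 0, -1]]]}}

```text
time_s: 9.4
position: [0.5699, -0.1417, 0.0945]
tcp_rot: [[-0.968, -0.253, 0.002], [-0.253, 0.968, -0.001], [-0.002, -0.002, -1.0]]
force: [1.0, -1.3, 7.0]
opening: 0.229
grasp_force: 30.0
```

{"api": "apply_moves", "payload": {"steps": [[[0, 0.3, 0, 0, 0, 0, -1], [0, 0.6, 0, 0, 0, 0, -1], [0, 1.0, 0, 0, 0, 0, -1], [0, 1.0, 0, 0, 0, 0, -1]]]}}

```text
time_s: 9.9
position: [0.5673, -0.1319, 0.0945]
tcp_rot: [[-0.968, -0.253, 0.002], [-0.253, 0.968, -0.001], [-0.002, -0.002, -1.0]]
force: [0.9, 0.3, 5.8]
opening: 0.228
grasp_force: 30.0
```

{"api": "apply_moves", "payload": {"steps": [[[0, 0.3, 0.01, 0, 0, 0, -1], [0, 0.6, 0.02, 0, 0, 0, -1], [0, 1.0, 0.03, 0, 0, 0, -1], [0, 1.0, 0.03, 0, 0, 0, -1]]]}}

```text
time_s: 10.4
position: [0.565, -0.1224, 0.0945]
tcp_rot: [[-0.967, -0.253, 0.003], [-0.253, 0.967, -0.002], [-0.002, -0.002, -1.0]]
force: [0.3, -0.9, 8.0]
opening: 0.225
grasp_force: 30.0
```

{"api": "apply_moves", "payload": {"steps": [[[0, 0.3, 0, 0, 0, 0, -1], [0, 0.6, 0.01, 0, 0, 0, -1], [0, 1.0, 0.03, 0, 0, 0, -1], [0, 1.0, 0.03, 0, 0, 0, -1]]]}}

```text
time_s: 10.9
position: [0.5626, -0.1127, 0.0943]
tcp_rot: [[-0.967, -0.253, 0.003], [-0.253, 0.967, -0.002], [-0.003, -0.003, -1.0]]
force: [1.0, -0.5, 8.0]
opening: 0.225
grasp_force: 30.0
```

{"api": "apply_moves", "payload": {"steps": [[[0, 0.3, 0.01, 0, 0, 0, -1], [0, 0.6, 0.03, 0, 0, 0, -1], [0, 1.0, 0.05, 0, 0, 0, -1], [0, 1.0, 0.05, 0, 0, 0, -1]]]}}

```text
time_s: 11.4
position: [0.5603, -0.1032, 0.094]
tcp_rot: [[-0.967, -0.253, 0.004], [-0.253, 0.967, -0.002], [-0.003, -0.003, -1.0]]
force: [0.4, -0.8, 9.8]
opening: 0.229
grasp_force: 30.0
```

{"api": "apply_moves", "payload": {"steps": [[[0, 0.3, 0, 0, 0, 0, -1], [0, 0.6, 0, 0, 0, 0, -1], [0, 1.0, 0.02, 0, 0, 0, -1], [0, 1.0, 0.02, 0, 0, 0, -1]]]}}

```text
time_s: 11.9
position: [0.5572, -0.093, 0.0934]
tcp_rot: [[-0.968, -0.253, 0.002], [-0.253, 0.968, -0.001], [-0.002, -0.002, -1.0]]
force: [-0.8, 0.0, 7.7]
opening: 0.229
grasp_force: 30.0
```

{"api": "apply_moves", "payload": {"steps": [[[0, 0.3, 0.01, 0, 0, 0, -1], [0, 0.6, 0.02, 0, 0, 0, -1], [0, 1.0, 0.04, 0, 0, 0, -1], [0, 1.0, 0.04, 0, 0, 0, -1]]]}}

```text
time_s: 12.4
position: [0.5543, -0.0831, 0.0926]
tcp_rot: [[-0.968, -0.253, 0.002], [-0.253, 0.968, -0.0], [-0.002, -0.001, -1.0]]
force: [0.6, 0.1, 6.3]
opening: 0.231
grasp_force: 30.0
```

{"api": "apply_moves", "payload": {"steps": [[[0, 0.3, 0.02, 0, 0, 0, -1], [0, 0.6, 0.04, 0, 0, 0, -1], [0, 1.0, 0.07, 0, 0, 0, -1], [0, 1.0, 0.07, 0, 0, 0, -1]]]}}

```text
time_s: 12.9
position: [0.5516, -0.0732, 0.0917]
tcp_rot: [[-0.968, -0.253, 0.001], [-0.253, 0.968, -0.0], [-0.001, -0.0, -1.0]]
force: [-0.3, -0.8, 5.6]
opening: 0.229
grasp_force: 30.0
```

{"api": "apply_moves", "payload": {"steps": [[[0, 0.3, 0.02, 0, 0, 0, -1], [0, 0.6, 0.04, 0, 0, 0, -1], [0, 1.0, 0.07, 0, 0, 0, -1], [0, 1.0, 0.07, 0, 0, 0, -1]]]}}

```text
time_s: 13.4
position: [0.5487, -0.0634, 0.0908]
tcp_rot: [[-0.968, -0.252, 0.001], [-0.252, 0.968, 0.0], [-0.001, 0.0, -1.0]]
force: [-0.4, 0.3, 5.9]
opening: 0.228
grasp_force: 30.0
```

{"api": "apply_moves", "payload": {"steps": [[[0, 0.3, 0.03, 0, 0, 0, -1], [0, 0.6, 0.05, 0, 0, 0, -1], [0, 1.0, 0.07, 0, 0, 0, -1], [0, 1.0, 0.07, 0, 0, 0, -1]]]}}

```text
time_s: 13.9
position: [0.5461, -0.0537, 0.09]
tcp_rot: [[-0.968, -0.252, 0.0], [-0.252, 0.968, 0.0], [-0.0, 0.0, -1.0]]
force: [-0.7, 0.3, 6.5]
opening: 0.23
grasp_force: 30.0
```

{"api": "apply_moves", "payload": {"steps": [[[0, 0.3, 0.01, 0, 0, 0, -1], [0, 0.6, 0.02, 0, 0, 0, -1], [0, 1.0, 0.03, 0, 0, 0, -1], [0, 1.0, 0.03, 0, 0, 0, -1]]]}}

```text
time_s: 14.4
position: [0.5429, -0.0437, 0.0892]
tcp_rot: [[-0.968, -0.252, -0.001], [-0.252, 0.968, 0.001], [0.001, 0.002, -1.0]]
force: [-0.3, -0.1, 2.6]
opening: 0.229
grasp_force: 30.0
```

{"api": "apply_moves", "payload": {"steps": [[[0, 0.3, 0.03, 0, 0, 0, -1], [0, 0.6, 0.06, 0, 0, 0, -1], [0, 1.0, 0.09, 0, 0, 0, -1], [0, 1.0, 0.09, 0, 0, 0, -1]]]}}

```text
time_s: 14.9
position: [0.5413, -0.0346, 0.0889]
tcp_rot: [[-0.968, -0.252, 0.001], [-0.252, 0.968, 0.0], [-0.001, 0.0, -1.0]]
force: [-0.4, -0.3, 5.5]
opening: 0.23
grasp_force: 30.0
```

```bash
python3 - <<'E'
from h import *
a=bot.capture("scene")[200:310,210:410];b=bot.capture("top")[200:300,240:400]
cv2.imwrite("pics/r1.png",np.vstack([cv2.resize(a,(545,300),interpolation=2),cv2.resize(b,(545,300),interpolation=2)]))
s=bot.read_state();print(s["position"],s["force"])
E
```

```text
[ 0.54124297 -0.03463537  0.08887941] [0.54078439 0.54433896 5.32197589]
```

View pics/r1.png

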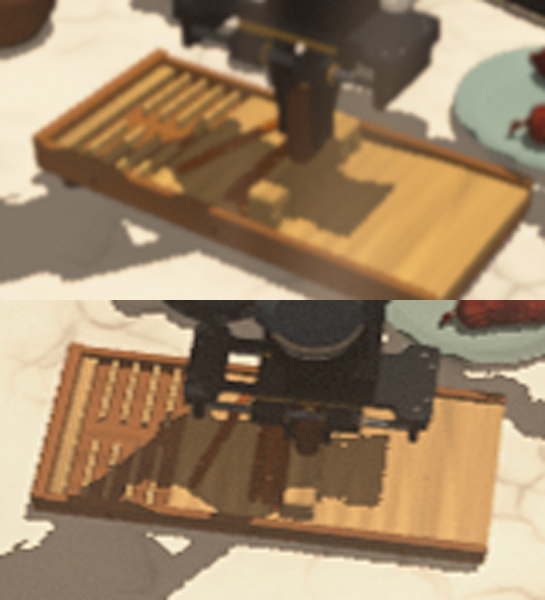

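Two sticks are gathered and straightened against the rake at top crop (265,460). The other two lie ahead, at (205,455) and (150,440), and none is behind. The hollow should now start rising.

{"api": "apply_moves", "payload": {"steps": [[[0, 0.3, 0, 0, 0, 0, -1], [0, 0.6, -0.01, 0, 0, 0, -1], [0, 1.0, -0.03, 0, 0, 0, -1], [0, 1.0, -0.03, 0, 0, 0, -1]]]}}

```text
time_s: 15.5
position: [0.5389, -0.0252, 0.0892]
tcp_rot: [[-0.968, -0.252, 0.001], [-0.252, 0.968, -0.0], [-0.001, -0.0, -1.0]]
force: [0.5, -1.5, 5.8]
opening: 0.226
grasp_force: 30.0
```

{"api": "apply_moves", "payload": {"steps": [[[0, 0.3, -0.02, 0, 0, 0, -1], [0, 0.6, -0.05, 0, 0, 0, -1], [0, 1.0, -0.08, 0, 0, 0, -1], [0, 1.0, -0.08, 0, 0, 0, -1]]]}}

```text
time_s: 16.0
position: [0.5362, -0.0153, 0.09]
tcp_rot: [[-0.968, -0.252, 0.001], [-0.252, 0.968, 0.0], [-0.001, -0.0, -1.0]]
force: [0.2, -1.6, 5.5]
opening: 0.227
grasp_force: 30.0
```

{"api": "apply_moves", "payload": {"steps": [[[0, 0.3, -0.03, 0, 0, 0, -1], [0, 0.6, -0.06, 0, 0, 0, -1], [0, 1.0, -0.09, 0, 0, 0, -1], [0, 1.0, -0.09, 0, 0, 0, -1]]]}}

```text
time_s: 16.5
position: [0.5335, -0.0054, 0.0908]
tcp_rot: [[-0.968, -0.252, 0.0], [-0.252, 0.968, 0.0], [-0.0, 0.0, -1.0]]
force: [1.0, -1.8, 6.2]
opening: 0.227
grasp_force: 30.0
```

{"api": "apply_moves", "payload": {"steps": [[[0, 0.3, -0.03, 0, 0, 0, -1], [0, 0.6, -0.06, 0, 0, 0, -1], [0, 1.0, -0.09, 0, 0, 0, -1], [0, 1.0, -0.09, 0, 0, 0, -1]]]}}

```text
time_s: 17.0
position: [0.531, 0.0043, 0.0917]
tcp_rot: [[-0.968, -0.252, 0.0], [-0.252, 0.968, 0.0], [-0.0, 0.0, -1.0]]
force: [0.7, -1.6, 6.5]
opening: 0.225
grasp_force: 30.0
```

{"api": "apply_moves", "payload": {"steps": [[[0, 0.3, -0.03, 0, 0, 0, -1], [0, 0.6, -0.06, 0, 0, 0, -1], [0, 1.0, -0.09, 0, 0, 0, -1], [0, 1.0, -0.09, 0, 0, 0, -1]]]}}

```text
time_s: 17.5
position: [0.5284, 0.014, 0.0926]
tcp_rot: [[-0.968, -0.252, 0.0], [-0.252, 0.968, 0.0], [-0.0, 0.0, -1.0]]
force: [1.1, -1.7, 4.7]
opening: 0.23
grasp_force: 30.0
```

{"api": "apply_moves", "payload": {"steps": [[[0, 0.3, -0.03, 0, 0, 0, -1], [0, 0.6, -0.05, 0, 0, 0, -1], [0, 1.0, -0.07, 0, 0, 0, -1], [0, 1.0, -0.07, 0, 0, 0, -1]]]}}

```text
time_s: 18.0
position: [0.5259, 0.0236, 0.0934]
tcp_rot: [[-0.968, -0.252, 0.0], [-0.252, 0.968, 0.0], [-0.0, 0.0, -1.0]]
force: [0.4, -0.9, 6.8]
opening: 0.228
grasp_force: 30.0
```

{"api": "apply_moves", "payload": {"steps": [[[0, 0.3, -0.02, 0, 0, 0, -1], [0, 0.6, -0.04, 0, 0, 0, -1], [0, 1.0, -0.06, 0, 0, 0, -1], [0, 1.0, -0.06, 0, 0, 0, -1]]]}}

```text
time_s: 18.5
position: [0.5233, 0.0333, 0.094]
tcp_rot: [[-0.968, -0.252, 0.0], [-0.252, 0.968, 0.0], [-0.0, 0.0, -1.0]]
force: [0.4, -1.5, 7.2]
opening: 0.229
grasp_force: 30.0
```

{"api": "apply_moves", "payload": {"steps": [[[0, 0.3, -0.02, 0, 0, 0, -1], [0, 0.6, -0.03, 0, 0, 0, -1], [0, 1.0, -0.04, 0, 0, 0, -1], [0, 1.0, -0.04, 0, 0, 0, -1]]]}}

```text
time_s: 19.0
position: [0.5206, 0.0431, 0.0943]
tcp_rot: [[-0.968, -0.252, -0.0], [-0.252, 0.968, 0.001], [0.0, 0.001, -1.0]]
force: [0.8, -0.7, 7.2]
opening: 0.225
grasp_force: 30.0
```

```bash
python3 - <<'E'
from h import *
a=bot.capture("scene")[205:295,215:335];b=bot.capture("top")[205:295,240:360]
v=np.hstack([cv2.resize(a,(400,300),interpolation=2),cv2.resize(b,(400,300),interpolation=2)])
cv2.imwrite("pics/r2.png",np.clip(v*1.4,0,255).astype(np.uint8))
s=bot.read_state();print(s["position"],s["force"])
E
```

```text
[0.52061071 0.04311481 0.09428646] [-0.18808046 -0.56312661  5.94323223]
```

View pics/r2.png

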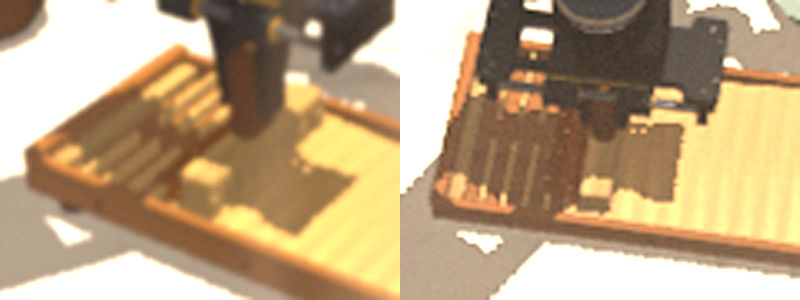

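The four sticks are bunched just ahead of the rake at the first grooves, around top crop (560,165). None is behind on the smooth wood. Continuing across the ribs.

{"api": "apply_moves", "payload": {"steps": [[[0, 0.3, -0.01, 0, 0, 0, -1], [0, 0.6, -0.02, 0, 0, 0, -1], [0, 1.0, -0.03, 0, 0, 0, -1], [0, 1.0, -0.03, 0, 0, 0, -1]]]}}

```text
time_s: 19.6
position: [0.5179, 0.0529, 0.0945]
tcp_rot: [[-0.968, -0.252, -0.0], [-0.252, 0.968, 0.001], [0.0, 0.001, -1.0]]
force: [0.5, -1.1, 5.8]
opening: 0.226
grasp_force: 30.0
```

{"api": "apply_moves", "payload": {"steps": [[[0, 0.3, 0, 0, 0, 0, -1], [0, 0.6, 0, 0, 0, 0, -1], [0, 1.0, -0.01, 0, 0, 0, -1], [0, 1.0, -0.01, 0, 0, 0, -1]]]}}

```text
time_s: 20.1
position: [0.5152, 0.0626, 0.0945]
tcp_rot: [[-0.968, -0.252, -0.001], [-0.252, 0.968, 0.001], [0.001, 0.001, -1.0]]
force: [0.3, -0.2, 5.2]
opening: 0.223
grasp_force: 30.0
```

{"api": "apply_moves", "payload": {"steps": [[[0, 0.3, 0, 0, 0, 0, -1], [0, 0.6, 0, 0, 0, 0, -1], [0, 1.0, 0, 0, 0, 0, -1], [0, 1.0, 0, 0, 0, 0, -1]]]}}

```text
time_s: 20.6
position: [0.5128, 0.0722, 0.0946]
tcp_rot: [[-0.968, -0.252, -0.001], [-0.252, 0.968, 0.001], [0.001, 0.001, -1.0]]
force: [0.1, -0.1, 4.8]
opening: 0.225
grasp_force: 30.0
```

{"api": "apply_moves", "payload": {"steps": [[[0, 0.3, 0, 0, 0, 0, -1], [0, 0.6, 0, 0, 0, 0, -1], [0, 1.0, 0, 0, 0, 0, -1], [0, 1.0, 0, 0, 0, 0, -1]]]}}

```text
time_s: 21.1
position: [0.5102, 0.0819, 0.0945]
tcp_rot: [[-0.968, -0.252, -0.001], [-0.252, 0.968, 0.001], [0.001, 0.001, -1.0]]
force: [-0.4, -0.2, 5.4]
opening: 0.227
grasp_force: 30.0
```

{"api": "apply_moves", "payload": {"steps": [[[0, 0.3, 0, 0, 0, 0, -1], [0, 0.6, 0, 0, 0, 0, -1], [0, 1.0, 0, 0, 0, 0, -1], [0, 1.0, 0, 0, 0, 0, -1]]]}}

```text
time_s: 21.6
position: [0.5077, 0.0916, 0.0945]
tcp_rot: [[-0.968, -0.252, -0.001], [-0.252, 0.968, 0.001], [0.001, 0.001, -1.0]]
force: [1.0, 0.4, 4.8]
opening: 0.226
grasp_force: 30.0
```

{"api": "apply_moves", "payload": {"steps": [[[0, 0.3, 0, 0, 0, 0, -1], [0, 0.6, 0, 0, 0, 0, -1], [0, 1.0, 0, 0, 0, 0, -1], [0, 1.0, 0, 0, 0, 0, -1]]]}}

```text
time_s: 22.1
position: [0.5051, 0.1012, 0.0945]
tcp_rot: [[-0.968, -0.252, -0.001], [-0.252, 0.968, 0.001], [0.001, 0.001, -1.0]]
force: [-0.2, 0.5, 5.1]
opening: 0.229
grasp_force: 30.0
```

{"api": "apply_moves", "payload": {"steps": [[[0, 0.3, 0, 0, 0, 0, -1], [0, 0.6, 0, 0, 0, 0, -1], [0, 1.0, 0, 0, 0, 0, -1], [0, 1.0, 0, 0, 0, 0, -1]]]}}

```text
time_s: 22.6
position: [0.5026, 0.1109, 0.0945]
tcp_rot: [[-0.968, -0.252, -0.001], [-0.252, 0.968, 0.001], [0.001, 0.001, -1.0]]
force: [1.6, -1.1, 5.3]
opening: 0.228
grasp_force: 30.0
```

{"api": "apply_moves", "payload": {"steps": [[[0, 0.3, 0, 0, 0, 0, -1], [0, 0.6, 0, 0, 0, 0, -1], [0, 1.0, 0, 0, 0, 0, -1], [0, 1.0, 0, 0, 0, 0, -1]]]}}

```text
time_s: 23.1
position: [0.5, 0.1206, 0.0945]
tcp_rot: [[-0.968, -0.252, -0.001], [-0.252, 0.968, 0.001], [0.001, 0.001, -1.0]]
force: [-0.7, 0.1, 6.0]
opening: 0.228
grasp_force: 30.0
```

{"api": "apply_moves", "payload": {"steps": [[[0, 0.3, 0, 0, 0, 0, -1], [0, 0.6, 0, 0, 0, 0, -1], [0, 1.0, 0, 0, 0, 0, -1], [0, 1.0, 0, 0, 0, 0, -1]]]}}

```text
time_s: 23.6
position: [0.4975, 0.1302, 0.0945]
tcp_rot: [[-0.968, -0.252, -0.001], [-0.252, 0.968, 0.001], [0.001, 0.001, -1.0]]
force: [1.3, -0.8, 5.5]
opening: 0.224
grasp_force: 30.0
```

Raked through to front x≈156 mm with no sign of resistance. Lifting and carrying the rake back to its clear spot.

{"api": "apply_moves", "payload": {"steps": [[[0, 0, -1, 0, 0, 0, -1], [0, 0, -4, 0, 0, 0, -1], [0, 0, -8, 0, 0, 0, -1], [1, -4, -9, 0, 0, 3, -1], [2, -9, -9, 0, 0, 7, -1], [3, -14, -9, 0, 0, 11, -1], [4, -19, -9, 0, 0, 15, -1], [5, -24, -9, 0, 0, 19, -1], [6, -29, -9, 0, 0, 23, -1], [7, -34, -9, 0, 0, 27, -1], [8, -39, -9, 0, 0, 31, -1], [9, -44, -9, 0, 0, 34, -1], [9.7, -48, -9, 0, 0, 37.9, -1], [9.7, -49.8, -9, 0, 0, 37.9, -1], [9.7, -49.8, -9, 0, 0, 37.9, -1], [9.7, -49.8, -9, 0, 0, 37.9, -1]]]}}

```text
time_s: 25.6
position: [0.5295, -0.3743, 0.184]
tcp_rot: [[-0.919, 0.394, -0.002], [0.394, 0.919, 0.003], [0.003, 0.002, -1.0]]
force: [0.1, 0.3, -1.7]
opening: 0.226
grasp_force: 30.0
```

```bash
python3 - <<'E'
from h import *
a=bot.capture("scene")[215:305,215:335];b=bot.capture("top")[205:295,240:360]
v=np.hstack([cv2.resize(a,(400,300),interpolation=2),cv2.resize(b,(400,300),interpolation=2)])
w=np.hstack([cv2.resize(a[0:60,15:75],(400,300),interpolation=2),cv2.resize(b[5:65,0:80],(400,300),interpolation=2)])
cv2.imwrite("pics/r3.png",np.clip(np.vstack([v,w])*1.3,0,255).astype(np.uint8))
s=bot.read_state();print(s["position"],s["force"],np.round(s["tcp_rot"],4).tolist(),go((.529,-.376,.0585),66.7))
E
```

```text
[ 0.52986769 -0.37458543  0.18448195] [-0.91293754 -0.44194634 -1.33920514] [[-0.9194, 0.3934, -0.001], [0.3934, 0.9194, 0.0016], [0.0016, 0.001, -1.0]] [[0.0, -0.18, 12.6], [0.06, -0.09, 0.13]]
```

View pics/r3.png

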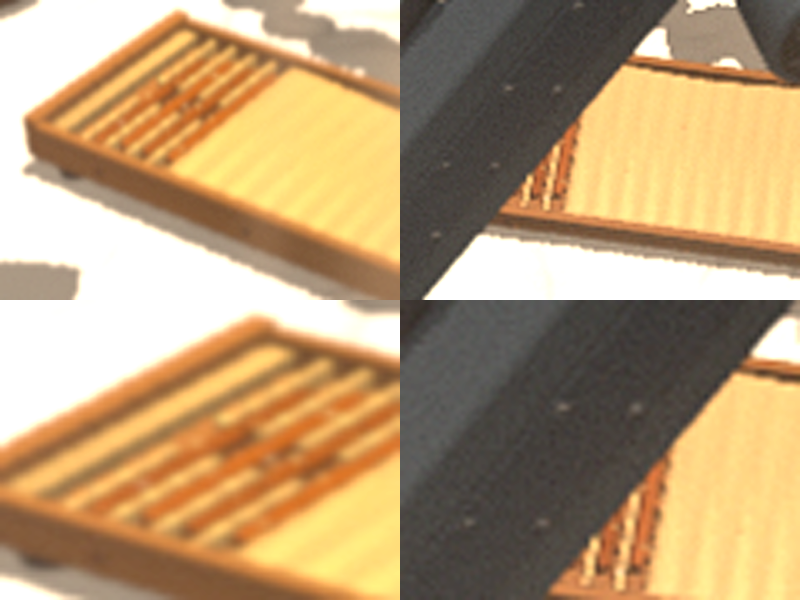

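The scene view shows the grooves filled with brown rods, the groove nearest the fence empty and the smooth part clear. I'll set the rake down, then check all the grooves numerically.

{"api": "apply_moves", "payload": {"steps": [[[0, -0.1, 4, 0, 0, 0, -1], [0, -0.1, 8, 0, 0, 0, -1], [0, -0.1, 11, 0, 0, 0, -1], [0, -0.1, 12, 0, 0, 0, -1], [0, -0.1, 12.3, 0, 0, 0, -1], [0, -0.1, 12.5, 0, 0, 0, -1], [0, -0.1, 12.5, 0, 0, 0, -1], [0, -0.1, 12.5, 0, 0, 0, -1]]]}}

```text
time_s: 26.7
position: [0.5299, -0.3781, 0.0604]
tcp_rot: [[-0.919, 0.395, 0.001], [0.395, 0.919, -0.001], [-0.001, -0.001, -1.0]]
force: [-0.0, 0.1, -0.6]
opening: 0.23
grasp_force: 30.0
```

{"api": "apply_moves", "payload": {"steps": [[[0, 0, 0.05, 0, 0, 0, -1], [0, 0, 0.1, 0, 0, 0, -1], [0, 0, 0.1, 0, 0, 0, -1]]]}}

```text
time_s: 27.08
position: [0.5295, -0.3777, 0.0585]
tcp_rot: [[-0.919, 0.395, -0.0], [0.395, 0.919, 0.0], [0.0, 0.0, -1.0]]
force: [-0.3, -0.1, -1.4]
opening: 0.226
grasp_force: 30.0
```

```bash
cat > chk.py <<'E'
from h import *
C=np.array([.5345,-.0078]);X=np.array([-.2516,.9678]);Y=np.array([-.9678,-.2516])
for n in("scene","top"):
    im=cv2.cvtColor(bot.capture(n),cv2.COLOR_BGR2HSV).astype(float)
    m=M[n]
    for y in(-.045,-.03,.03,.045):
        out=[]
        for x in range(64,168,3):
            p=C+x/1000*X+y*Y;q=np.array(m["intrinsics"])@(np.array(m["R"])@np.array([*p,.034])+m["t"]);u,v=q[:2]/q[2]
            h=cv2.remap(im,np.float32([[u]]),np.float32([[v]]),1)[0,0];out.append(f"{int(h[0])}/{int(h[2])}")
        print(n,y," ".join(out))
E
python3 chk.py
```

```text
scene -0.045 18/222 18/222 17/221 17/219 17/214 17/204 15/187 13/171 13/169 14/168 16/176 16/184 15/168 13/154 13/150 14/156 16/176 17/191 16/182 15/174 14/172 14/170 16/180 17/184 15/171 13/156 13/154 13/160 15/171 16/185 16/181 15/158 15/135 16/135 17/158
scene -0.03 18/223 18/222 18/222 17/219 17/216 16/206 15/187 13/172 13/169 13/170 16/177 17/184 15/172 13/156 13/152 13/156 16/174 16/188 16/176 13/166 13/168 13/172 16/180 17/186 16/173 13/155 12/154 14/159 16/168 16/185 16/188 15/162 15/136 16/133 17/156
scene 0.03 18/223 18/226 18/229 18/230 17/224 17/210 16/190 14/174 13/168 13/163 15/169 16/185 15/174 13/156 13/156 13/157 15/165 16/184 15/182 13/170 13/167 13/168 15/178 17/188 16/178 13/161 12/155 13/158 15/171 17/193 17/190 16/158 15/131 16/125 17/145
scene 0.045 18/222 18/226 18/230 18/231 18/226 17/212 15/189 14/173 13/170 13/165 15/166 16/185 16/182 14/160 13/153 13/156 15/167 16/183 15/179 13/166 13/165 13/166 15/173 17/182 16/176 13/160 12/154 12/156 15/172 16/194 17/190 16/161 15/135 16/127 16/142
top -0.045 12/65 16/80 16/76 10/62 13/57 20/56 16/56 17/57 10/59 7/59 13/58 14/59 17/57 13/58 13/61 31/68 35/73 35/75 30/79 18/79 68/78 103/79 58/79 38/77 28/79 37/79 31/79 72/79 38/80 11/81 22/81 28/82 24/82 45/80 10/79
top -0.03 12/54 14/54 13/56 15/56 7/55 15/52 8/56 13/59 16/60 10/57 14/58 17/59 17/60 16/58 19/55 23/55 18/57 16/61 17/65 25/69 16/75 28/76 32/79 17/79 16/80 34/80 32/81 28/80 5/78 35/80 10/80 5/79 87/78 28/77 13/81
top 0.03 13/60 15/61 16/59 18/58 18/58 16/60 17/59 14/62 13/66 12/65 9/59 10/57 11/57 13/55 4/55 17/58 12/56 12/58 14/57 11/59 10/59 15/59 11/61 19/61 19/60 13/60 16/60 19/59 17/59 21/59 19/61 14/62 14/67 24/70 15/76
top 0.045 16/226 16/179 17/94 24/63 59/60 13/61 13/62 17/63 13/60 13/58 17/57 13/57 15/57 10/57 13/57 13/58 11/58 13/56 21/54 11/57 13/54 18/54 23/55 14/57 17/56 22/59 19/59 14/59 14/61 18/60 10/61 13/61 10/58 20/59 14/60
```

All four sticks lie in grooves 82–136 (hue 13 at every y checked), and the groove by the fence is empty. The rake isn't bearing on the worktop yet, so I'll ease it down.

{"api": "apply_moves", "payload": {"steps": [[[0, 0, 0.03, 0, 0, 0, -1], [0, 0, 0.06, 0, 0, 0, -1], [0, 0, 0.06, 0, 0, 0, -1]]]}}

```text
time_s: 27.55
position: [0.5296, -0.3778, 0.0584]
tcp_rot: [[-0.919, 0.395, 0.0], [0.395, 0.919, -0.0], [-0.0, -0.0, -1.0]]
force: [-1.2, 1.2, 3.8]
opening: 0.228
grasp_force: 30.0
```

Firm contact (0.0584). Release slowly and retreat upwards.

{"api": "apply_moves", "payload": {"steps": [[[0, 0, -0.03, 0, 0, 0, -1], [0, 0, -0.03, 0, 0, 0, -0.4], [0, 0, -0.03, 0, 0, 0, 0], [0, 0, -0.03, 0, 0, 0, 1], [0, 0, -0.03, 0, 0, 0, 1], [0, 0, -0.03, 0, 0, 0, 1], [0, 0, -0.03, 0, 0, 0, 1], [0, 0, -0.03, 0, 0, 0, 1], [0, 0, -0.03, 0, 0, 0, 1], [0, 0, -2, 0, 0, 0, 1], [0, 0, -5, 0, 0, 0, 1], [0, 0, -9, 0, 0, 0, 1], [0, 0, -13, 0, 0, 0, 1], [0, 0, -17, 0, 0, 0, 1], [0, 0, -17, 0, 0, 0, 1], [0, 0, -17, 0, 0, 0, 1]]]}}

```text
time_s: 29.55
position: [0.5293, -0.3774, 0.2285]
tcp_rot: [[-0.919, 0.395, 0.0], [0.395, 0.919, -0.0], [-0.0, -0.0, -1.0]]
force: [0.2, -0.2, -0.0]
opening: 1.002
grasp_force: 0.0
```

```bash
python3 - <<'E'
from h import *
for nm,f in(("scene0","pics/scene0.png"),("scene",None),("top0","pics/top0.png"),("top",None)):
  n=nm.strip("0");im=cv2.imread(f) if f else bot.capture(n);hsv=cv2.cvtColor(im,cv2.COLOR_BGR2HSV)
  r=(slice(320,385),slice(405,500)) if n=="scene" else (slice(275,325),slice(415,475))
  m=cv2.inRange(hsv,(0,90,30),(28,255,255));mm=np.zeros_like(m);mm[r]=m[r]
  c=max(cv2.findContours(mm,0,1)[0],key=cv2.contourArea);print(nm,cv2.boundingRect(c),cv2.contourArea(c))
  blue=cv2.inRange(hsv,(105,150,60),(130,255,255));print(np.mean(np.nonzero(blue),1))
s=bot.read_state();print(s["time_s"],s["position"],s["force"],s["opening"])
E
```

```text
scene0 (417, 326, 72, 57) 1744.0
[398.62365591 367.59139785]
scene (417, 327, 73, 57) 1763.5
[401.5       367.3559322]
top0 (426, 282, 37, 38) 341.0
[118.66666667 169.        ]
top (426, 282, 38, 39) 424.5
[118.89285714 163.21428571]
29.65 [ 0.52880385 -0.37696202  0.22685113] [0.25682258 0.85128233 0.06636717] 0.9987833213376356
```

The rake stands upright at its original spot with the same outline, and the gripper is clear of it.

```bash
python3 -c "
from rig import bot
print(bot.hand_in())"
```

```text
the job is handed in; nothing more can be done
None
```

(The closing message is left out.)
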